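# Add a plate to the pile and set the pile counter to 3

## Robot

A 6-joint arm with a two-finger parallel gripper is mounted at the origin on a cart in front of the work surface, level with it; the furniture and walls round the work are solid. World frame = base frame: x ahead of the robot, y to its left, z up, the work surface at z = 0. Lengths are in m, angles in degrees, forces in N, time in s.
With the tool pointing down it reaches from about 0.375 to 0.9 m from the base axis. Payload 3.1 kg.
Tool frame: the origin (TCP) lies on the centre line of the jaws, within the pads' length; the fingertips stand 25 mm ahead of it and the grasp point (between the pads) lies 6 mm ahead of it; y points along the fingers, x is the direction in which the jaws open and shut, and the axes are right-handed (so a half turn about y gives the same grasp; the last joint's range is limited). The gripper opens to 87 mm and grips with 3 to 60 N. Pads are 19 mm wide; open, the fingers measure 117 mm over their backs; the gripper's body (75 mm by 190 mm) begins 51 mm behind the grasp point.
Start: joints at [-78.008, 30.224, 82.088, -0, 67.689, -10.227], TCP at [0.236, -0.579, 0.248] pointing down, gripper open.
Joint ranges: [-176.69, 176.69], [-43.24, 126.21], [12.49, 139.97], [-82, 262], [0, 151.66], [-163.58, 163.58]. Speed limits (degrees/s): [159.86, 159.86, 180, 180, 180, 180].

## Interface

Orientations are given as a 3x3 rotation matrix whose columns are the frame's x, y, z axes.
In Python, from rig import * gives the robot as it stands.
- The arm moves only by the tool play_rows, never from a script. Its argument "commands" is a list of rows, each a list of 2 entries, a list of its own where there are three numbers: the shift along the world's x, y, z in m, then the turn, a rotation vector about the world's x, y, z in rad. A call has 1 to 10 rows; each row is the pose to reach, as a shift and turn from the pose commanded when the call began; what a row does not reach only later rows make up. A row lasts 1/8 s, in which the tool goes at most 62.5 mm and 10.7 degrees, less where a joint would pass 70% of its speed; a pose out of reach is approached as far as the arm can. A call with a gripper value outside its range is refused whole. "gripper" is the finger opening in m, from 0 to 0.087, set as the call begins (left out, the last holds). The fingers move at their own pace and stop on an object; the grip force is fixed at half the most. Time passes only in rows, so rows that repeat a pose let the fingers close. It gives the time, the measured TCP pose, the force and the opening at its end, in the units of the state.
- read_state(): the state, without advancing time (a new reading comes with each control period).
- capture(name): name is "side" or "top" or "wrist"; returns a dict with "frame" (420x560x3 uint8, red, green, blue), "depth" (420x560 float32, m along the optical axis (not along the pixel's ray), 0 where there is no reading), "mtx" (3x3 intrinsics, pixels), "cam_to_world" (4x4, takes a point from camera to world coordinates); the wrist camera has in their place "hand_eye" (4x4, takes a point from camera to tool coordinates, whose origin is the TCP and whose axes are the tool frame's). Camera axes: x right, y down, z forward; pixel columns grow to the right and rows downward; lengths in m; the calibration is good to about 2 mm. A picture is of the moment at which its call begins: read the wrist's pose just before it.
- hand_in(): hands the job in, once; it reports no verdict.
The state is a dict: "time_s": time; "joint_positions": joint angles; "qvel": joint speeds; "tau": joint torques, N m; "position": TCP position; "tcp_rot": TCP orientation; "force": force on the tool from outside, world axes, zero at the start; "moment": the same for the moment, N m; "opening": opening from 0.0 (shut) to 1.0 (fully open).
Only numpy, scipy, OpenCV 4.12 (cv2) and the standard library are available. Lean on these libraries where they do the work, as an engineer would, in place of code of your own. Each camera call takes 0.05 s, during which the arm holds its last target. There are 200 camera calls.

## Task

Set the loose sample plate down on top of the pile of two, its cut corners over theirs, so that its skirt seats fully; lay it down, do not drop it. Then turn the knob of the counter until the number 3 stands in the middle of the little window, since the pile now holds three plates, and let go. Leave the pile and the other things on the bench where they stand.

Things in the scene. Friction and masses are not known exactly. Their poses are not given: they have to be found in the camera images.
- plate_3: White 18-well plate, flat at the right, about 80 g. Origin: underside centre; x along its length (104 mm), y its width (62 mm, grip here on the skirt), z up. Skirt 13 mm high, 3.5 mm walls; on it a lip 94 x 52 x 8 mm, tapering to 89 x 47. Both corners of the +x end are cut at 45 degrees (15 mm legs). Hollow below, 9.8 mm deep: fits over a lip with 1.5 mm play, cut corners over cut corners.
- plate_2: The upper plate of the pile of two, the same kind of plate with the same frame (x towards its cut corners). Origin: centre of its underside, 23 mm above the bench. The third plate is seated when its origin is 13 mm above this one, with the same heading. Loose, but held by its skirt on the plate below.
- plate_1: The lower plate of the pile, the same kind, origin at 10 mm above the bench, on the lip of the nest.
- nest: Aluminium nest, 124 x 80 x 10 mm, fixed to the bench, on which the pile stands; origin in the centre of its underside, x along its length towards the cut corners.
- plate_3_cut_end (a point): Middle of the bottom edge of the loose plate's end with cut corners, 52 mm along x from its origin.
- plate_2_cut_end (a point): The same point of the pile's upper plate.
- counter: Counter, a fixed grey housing 127 x 118 mm, 48 mm high, at the robot's left. Its front slopes back at 45 degrees with a black-framed window, 24 x 24 mm; a black knob stands on top. Origin: on the knob's upright axis, at the bench; its -x is the side of the window, which looks inward, away from the left end of the bench.
- window (a point): Centre of the counter's window in the sloped front.
- number_drum (a joint): Drum with the knob on its top, rad; grows as the knob turns clockwise seen from above. Numbers 0 to 7 stand pi/4 apart: n is in the middle of the window at n*pi/4, so 3 at 2.356. It starts between 3.7 and 5.1 (5 or 6 in or near the window): turn anticlockwise 1.3 to 2.75 rad, regrasping. Stops at -0.15 and 5.65. Friction about 0.06 N m; it stays where it is left.
- knob_grip (a point): Point on the knob's upright axis at the height to grip it, 78 mm above the bench. It turns with the knob: its x lies along the black grip bar (46 mm long, 14 mm thick, from 55 to 85 mm above the bench), its y across the bar.
- loupe: Bystander: a black loupe, 39 mm round, 34 mm high, standing on the bench; origin under its centre.
- thread_spool: Bystander: a thread spool, 32 mm round, 38 mm high; origin under its centre.
- tag_stack: Bystander: a small flat stack of tags, 35 x 61 x 6 mm; origin under its centre.
Mind the look-alikes: they are no part of the job. There is more than one size of the counter; the one meant has the size given above. What is shaped like the plate_2 but red is not meant.

How it is judged (in metres and radians):
On the way, in this order (a step that is already met when the one before it is completed fails the run):
1. the loose plate is seated on the pile, cut corners over cut corners, and released (z of plate_3 in the frame of plate_2 between 0.0112 and 0.0148 m and x of plate_3 in the frame of plate_2 between -0.0035 and 0.0035 m and y of plate_3 in the frame of plate_2 between -0.0035 and 0.0035 m and horizontal distance between plate_3_cut_end and plate_2_cut_end below 0.007 m and angle between plate_3's own z axis and vertical below 0.05 rad and contact force between plate_3 and the fingers below 0.1 N), for 0.2 s.
2. after that, the number 3 stands in the middle of the counter's window (value of joint number_drum between 2.236 and 2.476 rad and velocity of joint number_drum between -0.05 and 0.05 rad/s), for 0.2 s.
At the end, for the whole second after the job is handed in: Third plate seated, flat and at rest: origin 13 mm (within 1.8) above that of the plate below, within 3.5 mm of it in its x and y, cut ends within 7 mm; pile within 10 mm of its start. Drum still, within 0.12 rad of number 3 (2.356 rad). Fingers touch neither (all of step 1 and all of step 2 and linear speed of plate_3 below 0.01 m/s and contact force between counter and the fingers below 0.1 N).
It fails at once if the plate is dropped: let go above the pile, its underside more than 12 mm higher than seated (horizontal distance between plate_3 and plate_2 below 0.04 m and z of plate_3 in the frame of plate_2 above 0.025 m and contact force between plate_3 and the fingers below 0.05 N).
It fails at once if the pile is shifted or knocked by more than 10 mm (distance of any of plate_2, plate_1 from where it was at the start of the episode above 0.01 m).
It fails at once if a bystander is moved by more than 25 mm (distance of any of loupe, thread_spool, tag_stack from where it was at the start of the episode above 0.025 m).
It also fails if it takes over 70 s, if anything falls off the work surface, if the arm or the gripper's body presses on something with over 40 N, if the wrist force passes 120 N, or if a joint passes its speed limit or range.

## Working session

There is one attempt and no reset: what is moved stays moved. The work goes in short steps, Python scripts to look and compute and a tool call to move; the robot and the scene stay as the last step left them, time stands still between calls to the robot, and variables do not carry over. Pictures are saved under pics/ and viewed, about 8 in all and at most 12, crops included, and the job is handed in when it is done.

Besides the shell and the picture viewer there is one more tool, called after ">>>" as a command line: name --argument value ..., lists and objects as JSON in quotes. play_rows: Moves the arm, as the interface text tells. Its arguments: {"type":"object","properties":{"commands":{"type":"array"},"gripper":{"type":"number"}},"required":["commands"]}

```bash
ls; mkdir -p pics; cat > h.py <<'E'
from rig import *
import numpy as np, cv2
def save(c,n): cv2.imwrite('pics/'+n+'.png',c['frame'][:,:,::-1])
def cloud(c,T=None):
    T=c['cam_to_world'] if T is None else T
    d=c['depth'];v,u=np.mgrid[:d.shape[0],:d.shape[1]]
    K=c['mtx'];P=np.stack([(u-K[0,2])/K[0,0]*d,(v-K[1,2])/K[1,1]*d,d],-1)
    W=P@T[:3,:3].T+T[:3,3];W[d==0]=np.nan
    return W
def wristT(s,c):
    T=np.eye(4);T[:3,:3]=np.array(s['tcp_rot']).reshape(3,3);T[:3,3]=s['position'];return T@c['hand_eye']
E
python3 - <<'E'
from h import *
a=capture('top');b=capture('side');save(a,'top0');save(b,'side0')
cv2.imwrite('pics/both.png',cv2.resize(np.hstack([a['frame'],b['frame']])[:,:,::-1],(800,300)))
np.savez('top0.npz',**a);np.savez('side0.npz',**b)
print(a['cam_to_world'],b['cam_to_world'],a['mtx'],read_state())
E
```

```text
pics
[[ 0.0106041  -0.99858847  0.05204441  0.51923249]
 [-0.99994122 -0.01047197  0.00281068  0.02428681]
 [-0.00226171 -0.05207116 -0.99864082  1.18035524]
 [ 0.          0.          0.          1.        ]] [[ 0.99903471  0.00625468 -0.04348009  0.63824416]
 [ 0.04251605 -0.38658472  0.92127338 -1.05385533]
 [-0.01104647 -0.92223269 -0.38647748  0.51535279]
 [ 0.          0.          0.          1.        ]] [[401.57893071   0.         275.97060343]
 [  0.         401.57893071 212.61061874]
 [  0.           0.           1.        ]] {'time_s': 0.1, 'joint_positions': array([-7.80079816e+01,  3.02723361e+01,  8.21493804e+01, -1.37141060e-03,
        6.76901651e+01, -1.02292785e+01]), 'qvel': array([ 0.03863908, -0.10051408, -0.19520065,  0.07832477,  0.03688935,
        0.15297488]), 'tau': array([-4.00826184e-05, -4.40984380e+01, -1.77151573e+01,  6.35557529e-02,
        5.33886335e-02, -4.21445066e-05]), 'position': array([ 0.23623652, -0.57796648,  0.24668156]), 'tcp_rot': array([[ 3.78192927e-01, -4.27383852e-04,  9.25726702e-01],
       [-9.25724798e-01,  1.90548492e-03,  3.78193029e-01],
       [-1.92559187e-03, -9.99998093e-01,  3.25001091e-04]]), 'force': array([ 0.71284797, -0.50775292,  0.14143561]), 'moment': array([-0.02045663, -0.03228871,  0.02594766]), 'opening': 1.000877947687671}
```

View pics/top0.png

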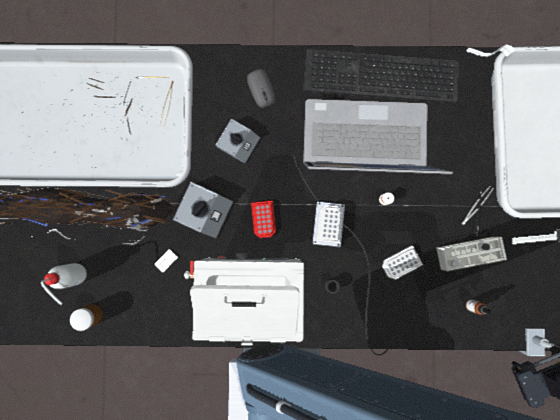

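View pics/side0.png

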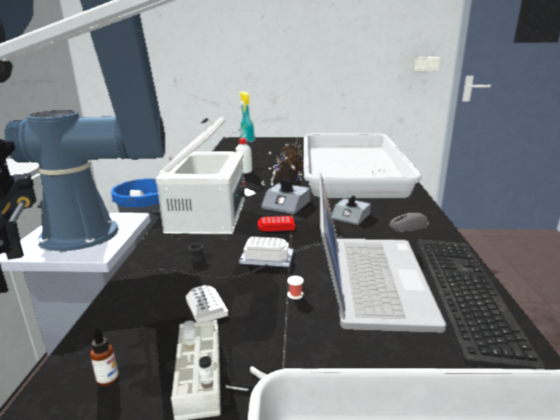

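Top view:
- Loose plate at (402,263) and white pile on the nest at (328,224). The red look-alike is at (263,219).
- Counters: a larger one at (203,209) and a smaller one at (238,140).
- Loupe (333,287), spool (387,199), tags (166,260).
- The other white item, (472,253), is a rack.

Next I measure these and take one close crop.

```bash
python3 - <<'E'
from h import *
a=dict(np.load('top0.npz'));W=cloud(a);hsv=cv2.cvtColor(a['frame'],cv2.COLOR_RGB2HSV)
def rep(n,u,v,r,zl,zh,extra=None):
    m=np.zeros(W.shape[:2],bool);m[v-r:v+r,u-r:u+r]=1
    m&=(W[...,2]>zl)&(W[...,2]<zh)
    if extra is not None:m&=extra
    k,l=cv2.connectedComponents(m.astype(np.uint8));c=np.bincount(l[l>0]);m=l==c.argmax()
    p=W[m]; print(n,m.sum(),np.round(cv2.minAreaRect(p[:,:2].astype(np.float32)*1000),1) if 0 else cv2.minAreaRect(p[:,:2].astype(np.float32)*1000),np.round(np.nanpercentile(p[:,2],[2,50,98]),3))
rep('p3',402,263,28,.006,.05)
rep('pile',328,224,30,.025,.08)
rep('nest',328,224,30,.005,.08)
rep('big',203,209,42,.015,.1);rep('bigknob',203,209,40,.06,.12)
rep('small',238,140,30,.015,.1)
rep('loupe',333,287,14,.01,.1);rep('spool',387,199,14,.01,.1)
f=a['frame'][:,:,::-1]
x=cv2.resize(f[195:290,295:430],None,fx=4,fy=4,interpolation=2);y=cv2.resize(f[110:250,165:270],None,fx=2.5,fy=2.5,interpolation=2)
o=np.zeros((max(len(x),len(y)),x.shape[1]+y.shape[1],3),np.uint8);o[:len(x),:x.shape[1]]=x;o[:len(y),x.shape[1]:]=y
print(o.shape);cv2.imwrite('pics/crop1.png',o)
E
```

```text
p3 772 ((437.79144287109375, -333.8294372558594), (63.78316116333008, 105.79537200927734), 27.991849899291992) [0.009 0.02  0.026]
pile 774 ((550.116943359375, -124.39408874511719), (62.36467742919922, 103.75184631347656), 84.50227355957031) [0.033 0.043 0.049]
nest 1163 ((551.0977172851562, -124.43562316894531), (80.55068969726562, 128.69715881347656), 84.56475830078125) [0.007 0.039 0.049]
big 1819 ((585.2154541015625, 239.6376495361328), (124.91841125488281, 118.24144744873047), 65.95755004882812) [0.017 0.047 0.085]
bigknob 228 ((668.8067016601562, 303.33953857421875), (27.924306869506836, 82.6825180053711), 29.084455490112305) [0.068 0.083 0.098]
small 946 ((790.3707275390625, 145.63436889648438), (88.7608642578125, 88.9501724243164), 60.28138732910156) [0.017 0.035 0.064]
loupe 92 ((371.26904296875, -131.9083251953125), (37.085792541503906, 36.73066711425781), 89.07707214355469) [0.013 0.033 0.037]
spool 107 ((623.9280395507812, -288.6944580078125), (28.765987396240234, 29.14690589904785), 1.05487060546875) [0.015 0.038 0.042]
(380, 802, 3)
```

View pics/crop1.png

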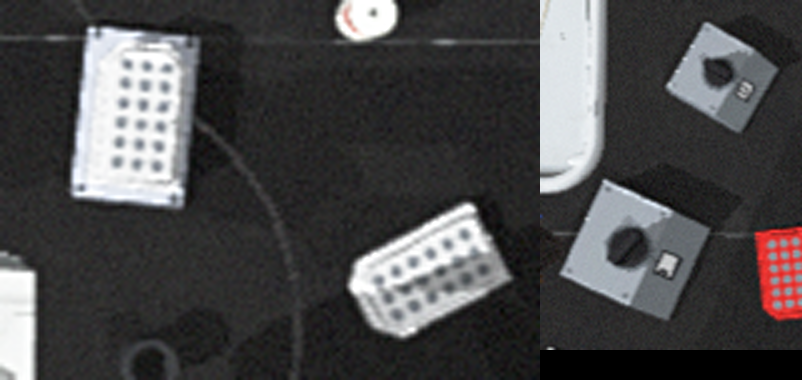

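The crop confirms the choice. The pile's cut corners are at its far (+x) end, heading about -5.5°. The loose plate's cut corners are at its left end, heading about 118°. The big counter measures 125x118 mm, so it is the one meant; the small one is 89 mm. Now I move over the loose plate with the jaw yaw at 28°.

>>> play_rows --commands '[[[0.02, 0.03, 0], [0, 0, 0.15]], [[0.07, 0.08, 0], [0, 0, 0.33]], [[0.11, 0.13, 0], [0, 0, 0.51]], [[0.15, 0.18, 0], [0, 0, 0.69]], [[0.18, 0.22, 0], [0, 0, 0.87]], [[0.202, 0.244, 0], [0, 0, 1.05]], [[0.202, 0.244, 0], [0, 0, 1.23]], [[0.202, 0.244, 0], [0, 0, 1.41]], [[0.202, 0.244, 0], [0, 0, 1.59]], [[0.202, 0.244, 0], [0, 0, 1.672]]]' --gripper 0.087

```text
time_s: 1.35
position: [0.4382, -0.3342, 0.2471]
tcp_rot: [[0.881, -0.001, -0.473], [0.473, 0.001, 0.881], [-0.0, -1.0, 0.001]]
force: [-0.7, 0.3, -0.6]
opening: 1.004
```

```bash
python3 - <<'E'
from h import *
s=read_state();c=capture('wrist');save(c,'w1');T=wristT(s,c);W=cloud(c,T)
np.savez('w1.npz',W=W,frame=c['frame'])
print(s['position'],s['tcp_rot'],T)
m=(W[...,2]>.005)&(W[...,2]<.04)&(np.hypot(W[...,0]-.438,W[...,1]+.334)<.08)
for lo in(.004,.010,.017):
  p=W[m&(W[...,2]>lo)];print(lo,len(p),cv2.minAreaRect(p[:,:2].astype(np.float32)*1000),np.nanpercentile(p[:,2],[2,50,98]))
t=np.load('top0.npz');Wt=cloud(dict(t));
q=Wt[95:180,295:460].reshape(-1,3);
for lo in(.03,.06,.1,.15):
  r=q[q[:,2]>lo]; print(lo,len(r), r.min(0) if len(r) else 0,r.max(0) if len(r) else 0)
r=cloud(dict(t))[255:345,185:308].reshape(-1,3);r=r[r[:,2]>.05];print('box',r.min(0),r.max(0))
E
```

```text
[ 0.43819368 -0.33419463  0.2471393 ] [[ 8.81141145e-01 -7.03028633e-04 -4.72852819e-01]
 [ 4.72853268e-01  7.50182698e-04  8.81140865e-01]
 [-2.64741254e-04 -9.99999471e-01  9.93446228e-04]] [[ 8.81631991e-01  4.53096198e-01  1.32018433e-01  4.03348572e-01]
 [ 4.71937139e-01 -8.46793162e-01 -2.45390865e-01 -2.65852378e-01]
 [ 6.06638724e-04  2.78648839e-01 -9.60392866e-01  3.84980043e-01]
 [ 0.00000000e+00  0.00000000e+00  0.00000000e+00  1.00000000e+00]]
0.004 5019 ((440.6098327636719, -334.965576171875), (62.1779899597168, 104.4160385131836), 28.176267623901367) [0.01254445 0.021651   0.02370812]
0.01 5007 ((440.6877136230469, -335.13018798828125), (62.17256164550781, 104.06816101074219), 28.152454376220703) [0.01257916 0.02165786 0.02370919]
0.017 3757 ((440.22900390625, -334.36639404296875), (51.487274169921875, 92.45125579833984), 27.93830108642578) [0.01822836 0.02203534 0.02383369]
0.03 1001 [ 0.67090133 -0.4044818   0.03175908] [ 0.72695867 -0.04832169  0.21116592]
0.06 929 [ 0.67090133 -0.4042587   0.06010004] [ 0.72116232 -0.04832169  0.21116592]
0.1 804 [ 0.67090133 -0.4042587   0.1003641 ] [ 0.71113273 -0.04832169  0.21116592]
0.15 618 [ 0.67090133 -0.4042587   0.15093163] [ 0.69948718 -0.04832169  0.21116592]
box [ 0.21986507 -0.04058716  0.05005718] [0.46133143 0.27593975 0.31267383]
```

View pics/w1.png

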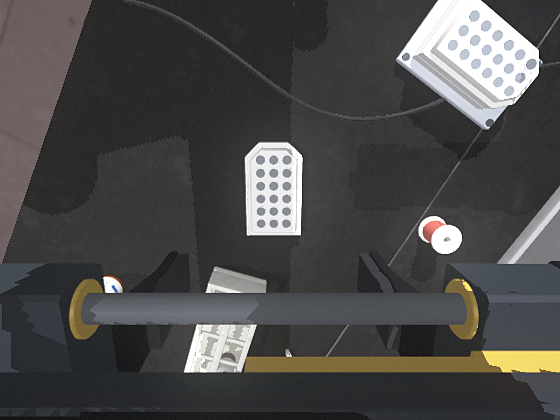

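The wrist view shows the loose plate centred at (273,190), cut corners up, at (0.4405, -0.335) with heading 118°. The pile is at (475,60). Descending to grip.

>>> play_rows --commands '[[[0.001, 0, -0.03], [0, 0, 0]], [[0.0023, -0.0008, -0.08], [0, 0, 0]], [[0.0023, -0.0008, -0.13], [0, 0, 0]], [[0.0023, -0.0008, -0.17], [0, 0, 0]], [[0.0023, -0.0008, -0.195], [0, 0, 0]], [[0.0023, -0.0008, -0.21], [0, 0, 0]], [[0.0023, -0.0008, -0.218], [0, 0, 0]], [[0.0023, -0.0008, -0.2185], [0, 0, 0]]]'

```text
time_s: 2.4
position: [0.4408, -0.3355, 0.0291]
tcp_rot: [[0.883, 0.0, -0.47], [0.47, -0.0, 0.883], [0.0, -1.0, -0.0]]
force: [0.7, -0.1, 0.3]
opening: 1.004
```

>>> play_rows --commands '[[[0, 0, 0], [0, 0, 0]], [[0, 0, 0], [0, 0, 0]], [[0, 0, 0], [0, 0, 0]], [[0, 0, 0], [0, 0, 0]], [[0, 0, 0], [0, 0, 0]], [[0, 0, 0], [0, 0, 0]]]' --gripper 0.05

```text
time_s: 3.15
position: [0.4408, -0.3356, 0.0296]
tcp_rot: [[0.883, 0.0, -0.47], [0.47, -0.001, 0.883], [0.0, -1.0, -0.001]]
force: [-0.8, 1.3, 5.0]
opening: 0.707
```

>>> play_rows --commands '[[[0, 0, 0.005], [0, 0, 0]], [[0, 0, 0.03], [0, 0, 0]], [[0, 0, 0.075], [0, 0, -0.06]], [[0, 0.015, 0.125], [0, 0, -0.2]], [[0.005, 0.04, 0.17], [0, 0, -0.36]], [[0.01, 0.07, 0.205], [0, 0, -0.53]], [[0.015, 0.1, 0.22], [0, 0, -0.7]], [[0.02, 0.12, 0.221], [0, 0, -0.87]], [[0.02, 0.13, 0.221], [0, 0, -1.04]], [[0.02, 0.135, 0.221], [0, 0, -1.2]]]'

```text
time_s: 4.4
position: [0.4603, -0.1991, 0.2498]
tcp_rot: [[0.755, -0.001, 0.656], [-0.656, 0.001, 0.755], [-0.001, -1.0, 0.0]]
force: [0.1, -0.4, -0.5]
opening: 0.709
```

>>> play_rows --commands '[[[0, 0, 0], [0, 0, -0.17]], [[0, 0, 0], [0, 0, -0.34]], [[0, 0, 0], [0, 0, -0.51]], [[0, 0, 0], [0, 0, -0.68]], [[0, 0, 0], [0, 0, -0.83]], [[0, 0, 0], [0, 0, -0.93]], [[0, 0, 0], [0, 0, -0.957]], [[0, 0, 0], [0, 0, -0.957]], [[0, 0, 0], [0, 0, -0.957]]]'

```text
time_s: 5.52
position: [0.4606, -0.2003, 0.25]
tcp_rot: [[-0.096, -0.0, 0.995], [-0.995, 0.0, -0.096], [-0.0, -1.0, -0.0]]
force: [-0.0, -0.3, -0.5]
opening: 0.706
```

```bash
python3 - <<'E'
from h import *
def pile(W,lab):
  g=np.isfinite(W[...,0])&(np.hypot(W[...,0]-.552,W[...,1]+.125)<.085)
  for lo,hi in((.003,.055),(.026,.055),(.038,.055)):
    m=(g&(W[...,2]>lo)&(W[...,2]<hi)).astype(np.uint8);k,l,st,_=cv2.connectedComponentsWithStats(m)
    p=W[l==1+st[1:,4].argmax()];print(lab,lo,len(p),cv2.minAreaRect(p[:,:2].astype(np.float32)*1000),np.percentile(p[:,2],[2,50,98]))
pile(np.load('w1.npz')['W'],'w1')
s=read_state();c=capture('wrist');save(c,'w2');T=wristT(s,c);W=cloud(c,T);np.savez('w2.npz',W=W,frame=c['frame'])
pile(W,'w2');R=s['tcp_rot'];print(s['position'],np.degrees(np.arctan2(R[1,0],R[0,0])),s['force'],s['opening'],s['joint_positions'])
m=(W[...,2]>.205)&(W[...,2]<.26)&(np.hypot(W[...,0]-s['position'][0],W[...,1]-s['position'][1])<.08)
p=W[m];print('held',len(p),cv2.minAreaRect(p[:,:2].astype(np.float32)*1000),np.percentile(p[:,2],[2,50,98]))
E
```

```text
w1 0.003 11600 ((558.4031372070312, -145.60494995117188), (142.6199951171875, 113.49877166748047), 1.4173665046691895) [0.00501237 0.0421373  0.04659528]
w1 0.026 8241 ((552.8207397460938, -124.6263198852539), (63.43501663208008, 105.43903350830078), 84.44831085205078) [0.02925142 0.04454693 0.04672849]
w1 0.038 6258 ((553.486083984375, -123.21623229980469), (56.966468811035156, 97.8221664428711), 85.67865753173828) [0.03927894 0.04498994 0.04682882]
w2 0.003 9608 ((556.8341674804688, -143.66079711914062), (122.852294921875, 137.49754333496094), 87.14402770996094) [0.00493979 0.0432189  0.04645981]
w2 0.026 6884 ((552.4525756835938, -124.21485137939453), (62.82986831665039, 103.28197479248047), 84.21961212158203) [0.03464123 0.04451341 0.04658948]
w2 0.038 5275 ((552.1337280273438, -123.94752502441406), (53.0352783203125, 95.83975219726562), 84.69171142578125) [0.039344   0.04489615 0.04667852]
[ 0.46059959 -0.20025776  0.24997792] -95.52234213066954 [-0.04689677 -0.28859341 -0.53970262] 0.7055956260057149 [-3.62683552e+01  2.06229602e+01  9.92587161e+01  4.03181464e-03
  6.01298957e+01  5.92519780e+01]
held 20692 ((465.5576171875, -199.44869995117188), (84.22901916503906, 98.89839935302734), 84.37216186523438) [0.23128342 0.24198211 0.25378734]
```

View pics/w2.png

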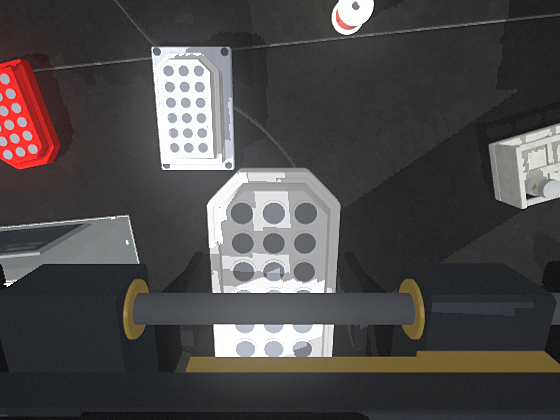

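The view shows the plate held level with its cut end up at (275,170), and the pile at (195,110) with its cut corners also up. Pile centre is about (0.5524, -0.1242), heading -5.6°. Next I measure the held plate's offset from the TCP.

```bash
python3 - <<'E'
from h import *
W=np.load('w2.npz')['W'];s=read_state();R=s['tcp_rot'];p=s['position']
L=(W-p)@R   # tool coords: x jaw, y down, z heading
L2=L
z=W[...,2]
def prof(m,zz,x0):
  for dx in(-10,-5,0,5,10):
    q=zz[m&(abs(L[...,0]*1000-x0-dx)<3)];q=np.sort(q)*1000;print(dx,q[-8:].round(1),end=' ')
  print()
m=(z>.222)&(z<.262)&(L[...,2]<.07)
print('skirt/lip front');prof(m,L[...,2],0)
# step: lip front (z high) 
for a,b in((.222,.231),(.231,.2335),(.2335,.237),(.237,.242),(.242,.25)):
  k=m&(z>a)&(z<b)&(abs(L[...,0])<.012);print(a,k.sum(),np.percentile(L[...,2][k],[50,90,99,100])*1000 if k.sum() else'')
k=m&(L[...,2]>.025)&(L[...,2]<.034);print('lat',np.percentile(L[...,0][k],[0,1,99,100])*1000,)
q=(m&(abs(L[...,0])<.02));
for r in range(20,60,4):
  kk=q&(abs(L[...,2]*1000-r)<2);print(r,np.median(z[kk]).round(4),end=' ')
E
```

```text
skirt/lip front
-10 [54.2 54.2 54.2 54.2 54.2 54.2 54.2 54.2] -5 [54.2 54.2 54.2 54.2 54.2 54.2 54.2 54.2] 0 [54.1 54.1 54.1 54.2 54.2 54.2 54.2 54.2] 5 [54.1 54.2 54.2 54.2 54.2 54.2 54.2 54.2] 10 [54.2 54.2 54.2 54.2 54.2 54.2 54.2 54.3] 
0.222 151 [54.07096311 54.18471076 54.23177256 54.25372399]
0.231 212 [52.383884   54.04817082 54.17332236 54.1864945 ]
0.2335 538 [50.73466206 53.39539339 53.85616489 54.00425471]
0.237 2444 [22.69295533 47.30219708 48.62485002 49.11747981]
0.242 4831 [17.04562153 40.40171936 46.46587817 47.4830089 ]
lat [-32.2555831  -31.4138662   28.9774234   29.81854098]
20 0.2426 24 0.2427 28 0.2423 32 0.2423 36 0.2427 40 0.2426 44 0.2419 48 0.2374 52 0.2339 56 0.2284
```

>>> play_rows --commands '[[[0.01, 0.01, -0.005], [0, 0, 0]], [[0.03, 0.03, -0.02], [0, 0, 0]], [[0.055, 0.05, -0.04], [0, 0, 0]], [[0.075, 0.065, -0.065], [0, 0, 0]], [[0.087, 0.0735, -0.1], [0, 0, 0]], [[0.0903, 0.0758, -0.13], [0, 0, 0]], [[0.0903, 0.0758, -0.152], [0, 0, 0]], [[0.0903, 0.0758, -0.166], [0, 0, 0]], [[0.0903, 0.0758, -0.17], [0, 0, 0]], [[0.0903, 0.0758, -0.17], [0, 0, 0]]]'

```text
time_s: 6.82
position: [0.5513, -0.1246, 0.0803]
tcp_rot: [[-0.097, 0.001, 0.995], [-0.995, -0.0, -0.097], [0.0, -1.0, 0.001]]
force: [-0.5, 0.2, -1.4]
opening: 0.708
```

```bash
python3 - <<'E'
from h import *
s=read_state();print(s['position'],s['force'])
b=capture('side');a=capture('top')
x=cv2.resize(b['frame'][215:290,215:315],(500,375),interpolation=2);y=cv2.resize(a['frame'][195:255,300:360],(300,300),interpolation=2)
o=np.zeros((375,800,3),np.uint8);o[:,:500]=x;o[:300,500:]=y;cv2.imwrite('pics/c2.png',o[:,:,::-1])
E
```

```text
[ 0.55132868 -0.12460248  0.08029209] [-0.46983623  0.17800211 -1.3899029 ]
```

View pics/c2.png

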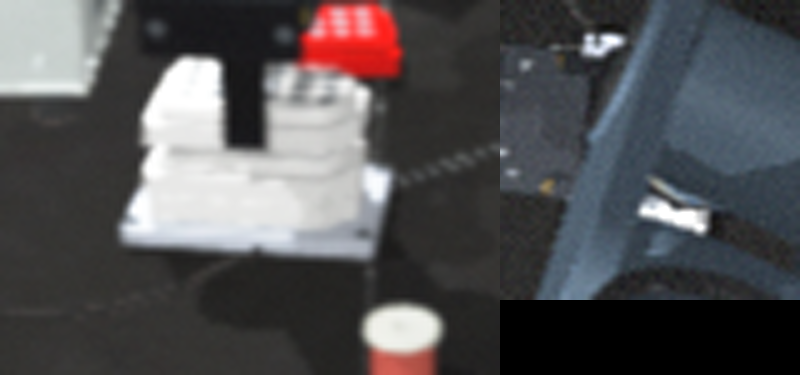

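In the side crop the held plate hovers over the pile with its end faces lined up (left edges at x≈143, right edges at x≈363). Lowering gently.

>>> play_rows --commands '[[[0, 0, -0.002], [0, 0, 0]], [[0, 0, -0.004], [0, 0, 0]], [[0, 0, -0.006], [0, 0, 0]], [[0, 0, -0.008], [0, 0, 0]], [[0, 0, -0.0095], [0, 0, 0]], [[0, 0, -0.011], [0, 0, 0]], [[0, 0, -0.012], [0, 0, 0]], [[0, 0, -0.012], [0, 0, 0]]]'

```text
time_s: 7.92
position: [0.5509, -0.1245, 0.0679]
tcp_rot: [[-0.097, -0.0, 0.995], [-0.995, 0.0, -0.097], [-0.0, -1.0, -0.0]]
force: [0.4, -0.4, -1.5]
opening: 0.708
```

>>> play_rows --commands '[[[0, 0, -0.001], [0, 0, 0]], [[0, 0, -0.0015], [0, 0, 0]], [[0, 0, -0.002], [0, 0, 0]], [[0, 0, -0.0025], [0, 0, 0]], [[0, 0, -0.0025], [0, 0, 0]]]'

```text
time_s: 8.55
position: [0.551, -0.1245, 0.0656]
tcp_rot: [[-0.097, 0.0, 0.995], [-0.995, -0.0, -0.097], [0.0, -1.0, 0.0]]
force: [-0.5, -0.1, -0.1]
opening: 0.711
```

>>> play_rows --commands '[[[0, 0, -0.0005], [0, 0, 0]], [[0, 0, -0.001], [0, 0, 0]], [[0, 0, -0.001], [0, 0, 0]]]'

```text
time_s: 8.93
position: [0.551, -0.1246, 0.0655]
tcp_rot: [[-0.097, 0.0, 0.995], [-0.995, -0.0, -0.097], [0.0, -1.0, 0.0]]
force: [-2.2, 1.0, 6.4]
opening: 0.706
```

Contact is 6.4 N at exactly the expected seated height. Releasing and lifting.

>>> play_rows --commands '[[[0, 0, 0.001], [0, 0, 0]], [[0, 0, 0.001], [0, 0, 0]], [[0, 0, 0.001], [0, 0, 0]], [[0, 0, 0.001], [0, 0, 0]], [[0, 0, 0.001], [0, 0, 0]], [[0, 0, 0.01], [0, 0, 0]], [[0, 0, 0.04], [0, 0, 0]], [[-0.01, -0.01, 0.09], [0, 0, 0]], [[-0.035, -0.03, 0.14], [0, 0, 0]], [[-0.06, -0.05, 0.185], [0, 0, 0]]]' --gripper 0.087

```text
time_s: 10.18
position: [0.4905, -0.175, 0.2519]
tcp_rot: [[-0.096, 0.001, 0.995], [-0.995, -0.001, -0.096], [0.001, -1.0, 0.002]]
force: [1.2, -1.3, 0.3]
opening: 1.005
```

```bash
python3 - <<'E'
from h import *
s=read_state();c=capture('wrist');save(c,'w3');W=cloud(c,wristT(s,c))
print(s['position'],s['joint_positions'])
g=np.isfinite(W[...,0])&(np.hypot(W[...,0]-.552,W[...,1]+.125)<.085)
for lo,hi in((.026,.08),(.05,.08),(.054,.08)):
    m=(g&(W[...,2]>lo)&(W[...,2]<hi)).astype(np.uint8);k,l,st,_=cv2.connectedComponentsWithStats(m)
    p=W[l==1+st[1:,4].argmax()];print(lo,len(p),cv2.minAreaRect(p[:,:2].astype(np.float32)*1000),np.percentile(p[:,2],[2,50,98]))
# tilt of top plane
q=p[p[:,2]>np.percentile(p[:,2],50)-.0015];A=np.c_[q[:,:2],np.ones(len(q))];print(np.linalg.lstsq(A,q[:,2],rcond=None)[0][:2])
b=capture('side');x=cv2.resize(b['frame'][215:290,215:315],(400,300),interpolation=2)
cv2.imwrite('pics/c3.png',np.hstack([cv2.resize(c['frame'],(400,300)),x])[:,:,::-1])
E
```

```text
[ 0.49048328 -0.17496814  0.25194484] [-3.19373138e+01  2.18524849e+01  9.67201024e+01 -4.99593466e-03
  6.13242402e+01  6.35896022e+01]
0.026 6922 ((553.288818359375, -123.97947692871094), (62.98719787597656, 103.66885375976562), 84.27928161621094) [0.04079974 0.05751364 0.05960414]
0.05 5403 ((552.907470703125, -123.91893005371094), (60.774322509765625, 102.15159606933594), 84.90635681152344) [0.0504437  0.05786862 0.05967474]
0.054 5001 ((553.1719360351562, -123.91477966308594), (50.609161376953125, 92.4473876953125), 84.62511444091797) [0.05541664 0.05796526 0.05968366]
[0.00194962 0.00013817]
```

View pics/c3.png

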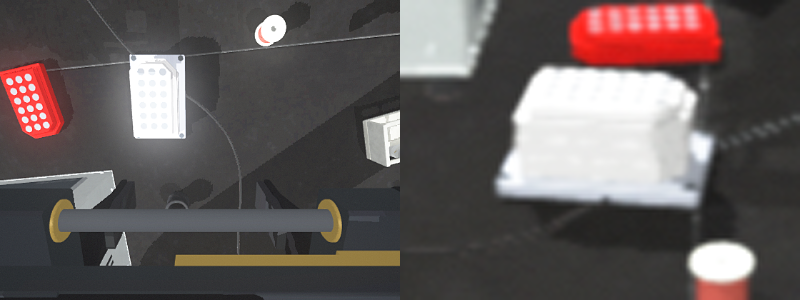

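Seated: the pile top rose from 44.9 to 58.0 mm (13.1), it is flat, the position is unchanged, and the cut corners match. Now the counter. The white box in the arm's way comes first, along with a coarse knob position.

```bash
python3 - <<'E'
from h import *
t=dict(np.load('top0.npz'));W=cloud(t)
for x in np.arange(.2,.5,.03):
  r=[]
  for y in np.arange(-.04,.30,.03):
    k=(abs(W[...,0]-x)<.015)&(abs(W[...,1]-y)<.015);r.append(int(1000*np.nanmax(W[...,2][k])) if k.any() else -1)
  print(round(x,2),r)
k=np.zeros(W.shape[:2],bool);k[185:235,175:228]=1
k&=(W[...,2]>.055)&(W[...,2]<.1);p=W[k];print('knob',cv2.minAreaRect(p[:,:2].astype(np.float32)),np.median(p,0))
k&=W[...,2]>.078;p=W[k];print('bar',len(p),cv2.minAreaRect(p[:,:2].astype(np.float32)),np.median(p,0))
# arm now
a=capture('top');A=cloud(a);
for r in np.arange(.1,.65,.05):
  c,s=np.cos(np.radians(-19.6)),np.sin(np.radians(-19.6))
  k=(np.hypot(A[...,0]-r*c,A[...,1]-r*s)<.03);print(round(r,2),np.nanmax(A[...,2][k]).round(3) if k.any() else None,end=' ')
S=capture('side');B=cloud(S);k=(B[...,2]>.1)&(B[...,1]>-.45)&(B[...,1]<.0)&(B[...,0]>.15)&(B[...,0]<.6)
print()
for r in np.arange(.2,.6,.03):
  kk=k&(abs(B[...,0]-r)<.015);print(round(r,2),np.percentile(B[...,2][kk],[1,50,99]).round(3) if kk.sum()>5 else None)
E
```

```text
0.2 [5, 476, 476, 444, 393, 311, 4, 5, 6, 6, 7, 4]
0.23 [566, 541, 493, 445, 369, 321, -1, -1, -1, -1, 4, 6]
0.26 [572, 524, 473, 422, 369, 313, 203, 204, 203, 187, 4, 5]
0.29 [576, 482, 225, 225, 228, 227, 226, 226, 226, 185, 3, 5]
0.32 [186, 250, 249, 250, 250, 250, 249, 249, 250, 185, 5, 8]
0.35 [187, 272, 274, 271, 308, 310, 272, 273, 275, -1, 2, 5]
0.38 [262, 296, 298, 306, 312, 312, 307, 297, 297, 284, 65, 68]
0.41 [187, 298, 299, 300, 299, 299, 300, 299, 299, 187, 90, 74]
0.44 [187, 188, 188, 187, 187, 187, 187, 188, 186, 186, 88, 5]
0.47 [6, 4, 5, 5, 6, 110, 106, 103, 4, 5, 4, 5]
knob ((0.6033115386962891, 0.2706679105758667), (0.11106417328119278, 0.04671435430645943), 61.11338424682617) [0.58420791 0.2401499  0.08146206]
bar 92 ((0.5866736769676208, 0.24203582108020782), (0.01506568118929863, 0.04454946517944336), 46.69611358642578) [0.58677903 0.24123914 0.08383711]
0.1 0.043 0.15 0.006 0.2 0.005 0.25 0.006 0.3 0.006 0.35 0.739 0.4 0.686 0.45 0.633 0.5 0.577 0.55 0.577 0.6 0.006 
0.2 None
0.23 None
0.26 [0.101 0.149 0.183]
0.29 [0.101 0.157 0.218]
0.32 [0.101 0.157 0.24 ]
0.35 [0.101 0.166 0.573]
0.38 [0.101 0.183 0.579]
0.41 [0.102 0.524 0.581]
0.44 [0.102 0.514 0.58 ]
0.47 [0.238 0.448 0.584]
0.5 [0.231 0.431 0.581]
0.53 [0.303 0.471 0.572]
0.56 [0.51  0.534 0.556]
0.59 None
```

The bar is centred at about (0.587, 0.242) with its long axis near 137°. I'll grip at yaw -133°, so the j6 range allows the whole anticlockwise turn and the camera sweeps away from the box. I swing over high because of the box's raised lid.

>>> play_rows --commands '[[[0.02, 0, 0.04], [0, 0, 0]], [[0.05, 0.01, 0.09], [0, 0, -0.1]], [[0.075, 0.04, 0.13], [0, 0, -0.2]], [[0.09, 0.09, 0.15], [0, 0, -0.3]], [[0.095, 0.15, 0.15], [0, 0, -0.4]], [[0.095, 0.21, 0.15], [0, 0, -0.5]], [[0.095, 0.27, 0.15], [0, 0, -0.6]], [[0.09, 0.33, 0.15], [0, 0, -0.66]], [[0.087, 0.375, 0.13], [0, 0, -0.66]], [[0.085, 0.395, 0.1], [0, 0, -0.66]]]'

```text
time_s: 11.62
position: [0.5752, 0.2243, 0.3477]
tcp_rot: [[-0.684, -0.001, 0.73], [-0.73, 0.001, -0.684], [0.0, -1.0, -0.001]]
force: [0.8, 0.1, -0.4]
opening: 1.002
```

>>> play_rows --commands '[[[0, 0, -0.04], [0, 0, 0]], [[0, 0, -0.07], [0, 0, 0]], [[0, 0, -0.08], [0, 0, 0]], [[0, 0, -0.08], [0, 0, 0]]]'

```text
time_s: 12.12
position: [0.5756, 0.2208, 0.2683]
tcp_rot: [[-0.687, -0.003, 0.727], [-0.727, -0.0, -0.687], [0.002, -1.0, -0.002]]
force: [-0.3, -0.1, 0.8]
opening: 0.999
```

```bash
python3 - <<'E'
from h import *
s=read_state();c=capture('wrist');save(c,'w4');W=cloud(c,wristT(s,c));np.savez('w4.npz',W=W,frame=c['frame'])
print(s['position'],s['joint_positions'],np.degrees(np.arctan2(s['tcp_rot'][1,0],s['tcp_rot'][0,0])))
g=np.isfinite(W[...,0])&(np.hypot(W[...,0]-.587,W[...,1]-.242)<.04)
p=W[g&(W[...,2]>.079)&(W[...,2]<.095)];print(len(p),cv2.minAreaRect(p[:,:2].astype(np.float32)),np.percentile(p[:,2],[2,50,98]))
p=W[g&(W[...,2]>.052)&(W[...,2]<.095)];print(len(p),cv2.minAreaRect(p[:,:2].astype(np.float32)),np.percentile(p[:,2],[2,10,50,98]))
E
```

```text
[0.57559043 0.22080827 0.26829209] [1.06114658e+01 2.83609317e+01 8.19325926e+01 8.32798525e-03
 6.98533783e+01 1.43965065e+02] -133.35638499586312
692 ((0.5893178582191467, 0.24292661249637604), (0.015659432858228683, 0.045476846396923065), 49.60532760620117) [0.08012547 0.08518095 0.08679381]
1466 ((0.5891550183296204, 0.24309256672859192), (0.04296872019767761, 0.04621289670467377), 38.14205551147461) [0.0540199  0.05488877 0.07145432 0.08666704]
```

View pics/w4.png

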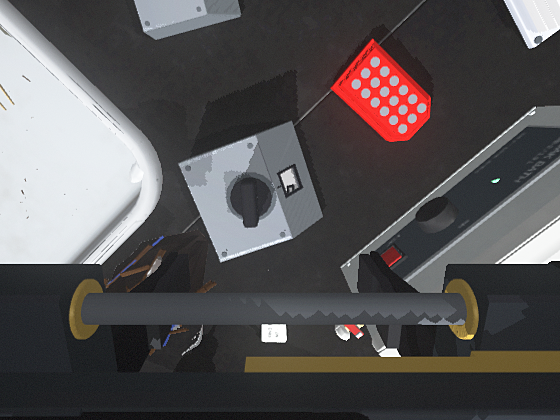

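The view shows the counter with the knob at (249,197), bar tilted slightly, and the window at (289,181). I'll zoom in on the window, turned so it reads upright.

```bash
cat >> h.py <<'E'
def rectify(frame,T,K,c,head,w=.034,h=.034,N=300):
    # sloped 45deg window patch centred at world c; head = counter +x heading (deg); viewed from -x side
    a=np.radians(head);X=np.array([np.cos(a),np.sin(a),0]);Y=np.array([-np.sin(a),np.cos(a),0])
    r=-Y; up=(X+np.array([0,0,1]))/np.sqrt(2)   # facing +x: right is -Y
    P=[c+sx*r*w/2+sy*up*h/2 for sx,sy in((-1,1),(1,1),(1,-1),(-1,-1))]
    Ti=np.linalg.inv(T);px=[]
    for p in P:
        q=K@(Ti[:3,:3]@p+Ti[:3,3]);px.append(q[:2]/q[2])
    H=cv2.getPerspectiveTransform(np.float32(px),np.float32([[0,0],[N,0],[N,N],[0,N]]))
    return cv2.warpPerspective(frame,H,(N,N),flags=cv2.INTER_CUBIC)
E
python3 - <<'E'
from h import *
s=read_state();c=capture('wrist');T=wristT(s,c);W=cloud(c,T)
cl=W[174:190,281:299].reshape(-1,3);print('win cloud',np.nanmedian(cl,0))
# housing heading: top face and slope
g=np.isfinite(W[...,0])&(np.hypot(W[...,0]-.587,W[...,1]-.242)<.1)
m=(g&(W[...,2]>.012)&(W[...,2]<.1)).astype(np.uint8);k,l,st,_=cv2.connectedComponentsWithStats(m)
p=W[l==1+st[1:,4].argmax()];rr=cv2.minAreaRect(p[:,:2].astype(np.float32)*1000);print(len(p),rr)
top=p[(abs(p[:,2]-.049)<.003)];print('top',cv2.minAreaRect(top[:,:2].astype(np.float32)*1000))
head=rr[2] if 45<rr[2]<90 else rr[2]+90
head=66.
f=rectify(c['frame'],T,c['mtx'],np.nanmedian(cl,0),head)
raw=cv2.resize(c['frame'][150:215,240:325],(400,306),interpolation=2)
o=np.zeros((306,700,3),np.uint8);o[:,:400]=raw;o[:300,400:]=f;cv2.imwrite('pics/win1.png',o[:,:,::-1])
E
```

```text
win cloud [0.57050064 0.2042687  0.02449916]
12197 ((587.3961791992188, 240.1232452392578), (125.0842514038086, 118.5899887084961), 66.00129699707031)
top ((594.2413940429688, 255.63168334960938), (91.18058013916016, 118.48172760009766), 66.00129699707031)
```

View pics/win1.png

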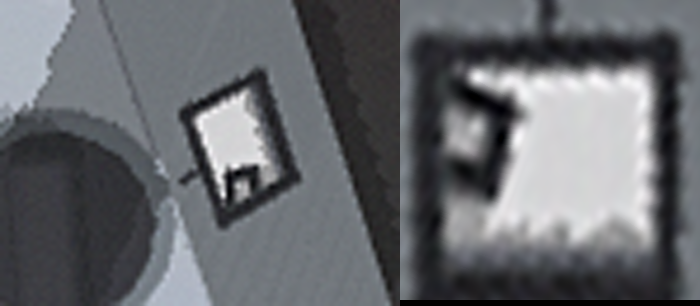

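The rectified window shows a digit partly off to the left of the index tick (tick x≈545, digit x≈440-520). The bar axis is ~73° from the counter's x, which fits θ≈5.0 rad, so the digit is 6, about 0.3 rad past the middle. The turn needed is about 2.65 rad anticlockwise. Descending to the knob.

>>> play_rows --commands '[[[0.005, 0.008, -0.02], [0, 0, 0.03]], [[0.01, 0.018, -0.06], [0, 0, 0.03]], [[0.0129, 0.0219, -0.1], [0, 0, 0.03]], [[0.0129, 0.0219, -0.14], [0, 0, 0.03]], [[0.0129, 0.0219, -0.165], [0, 0, 0.03]], [[0.0129, 0.0219, -0.18], [0, 0, 0.03]], [[0.0129, 0.0219, -0.184], [0, 0, 0.03]], [[0.0129, 0.0219, -0.184], [0, 0, 0.03]]]' --gripper 0.087

```text
time_s: 13.22
position: [0.5895, 0.2425, 0.0861]
tcp_rot: [[-0.665, 0.001, 0.747], [-0.747, 0.0, -0.665], [-0.001, -1.0, 0.001]]
force: [0.6, -0.4, 0.1]
opening: 0.999
```

>>> play_rows --commands '[[[0, 0, 0], [0, 0, 0]], [[0, 0, 0], [0, 0, 0]], [[0, 0, 0], [0, 0, 0]], [[0, 0, 0], [0, 0, 0]], [[0, 0, 0], [0, 0, 0]], [[0, 0, 0], [0, 0, 0]], [[0, 0, 0], [0, 0, 0]], [[0, 0, 0], [0, 0, 0]]]' --gripper 0.01

```text
time_s: 14.22
position: [0.5887, 0.2422, 0.0855]
tcp_rot: [[-0.665, -0.001, 0.747], [-0.747, -0.0, -0.665], [0.001, -1.0, -0.0]]
force: [-3.8, -4.2, 1.9]
opening: 0.179
```

>>> play_rows --commands '[[[0, 0, 0], [0, 0, 0.05]], [[0, 0, 0], [0, 0, 0.15]], [[0, 0, 0], [0, 0, 0.26]], [[0, 0, 0], [0, 0, 0.38]], [[0, 0, 0], [0, 0, 0.5]], [[0, 0, 0], [0, 0, 0.62]], [[0, 0, 0], [0, 0, 0.74]], [[0, 0, 0], [0, 0, 0.84]], [[0, 0, 0], [0, 0, 0.88]], [[0, 0, 0], [0, 0, 0.88]]]'

```text
time_s: 15.48
position: [0.5884, 0.2424, 0.0854]
tcp_rot: [[0.152, -0.001, 0.988], [-0.988, -0.0, 0.152], [0.0, -1.0, -0.001]]
force: [-1.8, 0.5, 1.2]
opening: 0.155
```

>>> play_rows --commands '[[[0, 0, 0], [0, 0, 0.05]], [[0, 0, 0], [0, 0, 0.15]], [[0, 0, 0], [0, 0, 0.26]], [[0, 0, 0], [0, 0, 0.38]], [[0, 0, 0], [0, 0, 0.5]], [[0, 0, 0], [0, 0, 0.62]], [[0, 0, 0], [0, 0, 0.74]], [[0, 0, 0], [0, 0, 0.84]], [[0, 0, 0], [0, 0, 0.9]], [[0, 0, 0], [0, 0, 0.9]]]'

```text
time_s: 16.73
position: [0.588, 0.2429, 0.0854]
tcp_rot: [[0.868, -0.001, 0.496], [-0.496, 0.001, 0.868], [-0.002, -1.0, -0.0]]
force: [-2.4, 3.1, 1.6]
opening: 0.16
```

>>> play_rows --commands '[[[0, 0, 0], [0, 0, 0.05]], [[0, 0, 0], [0, 0, 0.15]], [[0, 0, 0], [0, 0, 0.26]], [[0, 0, 0], [0, 0, 0.38]], [[0, 0, 0], [0, 0, 0.5]], [[0, 0, 0], [0, 0, 0.62]], [[0, 0, 0], [0, 0, 0.74]], [[0, 0, 0], [0, 0, 0.84]], [[0, 0, 0], [0, 0, 0.885]], [[0, 0, 0], [0, 0, 0.885]]]'

```text
time_s: 17.98
position: [0.5874, 0.243, 0.0854]
tcp_rot: [[0.934, -0.003, -0.357], [0.357, 0.001, 0.934], [-0.003, -1.0, 0.002]]
force: [-4.2, 3.1, 1.4]
opening: 0.159
```

Turned to yaw 21° (bar at 111°). Releasing, lifting, and returning to the viewing pose.

>>> play_rows --commands '[[[0, 0, 0], [0, 0, 0]], [[0, 0, 0], [0, 0, 0]], [[0, 0, 0], [0, 0, 0]], [[0, 0, 0], [0, 0, 0]], [[0, 0, 0.01], [0, 0, 0]], [[0, 0, 0.04], [0, 0, 0]], [[0, 0, 0.08], [0, 0, 0]], [[0, 0, 0.12], [0, 0, -0.1]], [[-0.005, -0.01, 0.16], [0, 0, -0.27]], [[-0.012, -0.022, 0.183], [0, 0, -0.44]]]' --gripper 0.087

```text
time_s: 19.23
position: [0.5777, 0.2205, 0.2719]
tcp_rot: [[0.997, 0.005, 0.078], [-0.078, 0.001, 0.997], [0.005, -1.0, 0.001]]
force: [0.3, 0.2, -0.5]
opening: 0.997
```

>>> play_rows --commands '[[[0, 0, 0], [0, 0, -0.18]], [[0, 0, 0], [0, 0, -0.36]], [[0, 0, 0], [0, 0, -0.54]], [[0, 0, 0], [0, 0, -0.72]], [[0, 0, 0], [0, 0, -0.9]], [[0, 0, 0], [0, 0, -1.08]], [[0, 0, 0], [0, 0, -1.26]], [[0, 0, 0], [0, 0, -1.44]], [[0, 0, 0], [0, 0, -1.6]], [[0, 0, 0], [0, 0, -1.6]]]'

```text
time_s: 20.48
position: [0.5768, 0.2203, 0.2692]
tcp_rot: [[-0.1, 0.001, 0.995], [-0.995, 0.0, -0.1], [-0.0, -1.0, 0.001]]
force: [0.2, -0.3, -0.4]
opening: 1.002
```

>>> play_rows --commands '[[[0, 0, 0], [0, 0, -0.18]], [[0, 0, 0], [0, 0, -0.36]], [[0, 0, 0], [0, 0, -0.54]], [[0, 0, 0], [0, 0, -0.65]], [[0, 0, 0], [0, 0, -0.65]], [[0, 0, 0], [0, 0, -0.65]]]'

```text
time_s: 21.22
position: [0.5769, 0.2203, 0.2688]
tcp_rot: [[-0.681, 0.0, 0.732], [-0.732, 0.0, -0.681], [-0.0, -1.0, 0.0]]
force: [0.3, -0.7, 0.9]
opening: 1.001
```

```bash
python3 - <<'E'
from h import *
s=read_state();c=capture('wrist');save(c,'w5');T=wristT(s,c);W=cloud(c,T)
print(s['position'],np.degrees(np.arctan2(s['tcp_rot'][1,0],s['tcp_rot'][0,0])))
g=np.isfinite(W[...,0])&(np.hypot(W[...,0]-.587,W[...,1]-.242)<.04)
p=W[g&(W[...,2]>.079)&(W[...,2]<.095)];print(len(p),cv2.minAreaRect(p[:,:2].astype(np.float32)))
f=rectify(c['frame'],T,c['mtx'],np.array([.5705,.2043,.0245]),66.,N=400)
raw=cv2.resize(c['frame'][130:230,210:335],(400,320),interpolation=2)
o=np.zeros((400,800,3),np.uint8);o[:320,:400]=raw;o[:,400:]=f;cv2.imwrite('pics/win2.png',o[:,:,::-1])
E
```

```text
[0.57687537 0.2203458  0.26876115] -132.94184772477954
682 ((0.5890977382659912, 0.2432936280965805), (0.01570604369044304, 0.04655330628156662), 21.302335739135742)
```

View pics/win2.png

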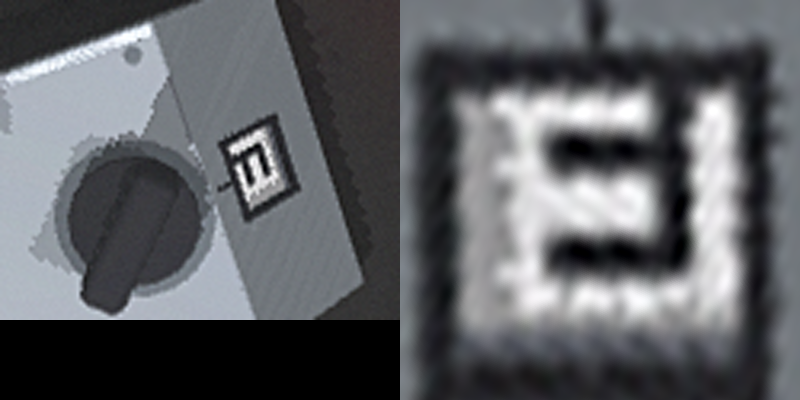

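The window shows a 3 (three bars on a right-hand stroke). Its middle is at x≈617 against the index at 598, a 1.4 mm shift. The camera's sideways parallax on the recessed drum explains about 1.1 mm of that. The bar measures 111.3° against 111° predicted, so both checks agree within about 0.02 rad. Handing in.

```bash
python3 -c "
from rig import *
print(hand_in())"
```

```text
the job is handed in; nothing more can be done
None
```

I seated the loose plate on the pile, turned the counter to 3, let go of both, and handed the job in at about 21 s of robot time. The hand-in gave no verdict.

- **Plate:** I laid it down with about 6 N of contact before opening the gripper. Afterwards the top of the pile stood 13.1 mm higher than before. It was flat to about 0.002, within about 1 mm of its earlier position and within about 0.3° of its earlier heading, with cut corners over cut corners.
- **Counter:** I turned the knob anticlockwise about 2.66 rad in one grip. The window then showed 3. It looked 1.4 mm off the index, of which I put about 1.1 mm down to the slanted view of the recessed drum. The grip bar's angle (111.3° against an expected 111°) agrees with the window.
- **Weaker evidence:** The first window picture showed only part of a digit. I took it for a 6 from the bar's angle, and the later 3 confirmed that. The gripper opening when it first closed on the knob was 15.6 mm instead of 14, and it settled to 13.5 as I turned.
- **Not checked:** I did not measure the pile or the loupe, spool and tag stack again just before handing in. The arm felt no unexpected contact, and its path stayed clear of them.

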